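# Stand the white bulb in the ring for base cleaning

### The job

The white light bulb's contact needs cleaning: take it out of the blue cup it leans in and stand it upright, screw base up, with its round globe seated in the wooden ring stand, then let go. Lower it into the ring in the gripper rather than dropping it, and leave the amber bulb in its cup.

Things in the scene. Friction and masses are not known exactly. Their poses are not given: they have to be found in the camera images.
- white_bulb: 80 g light bulb, 110 mm long, white. Origin at the tip of the round end, z along its axis to the screw base. Globe 60 mm across (spherical end), then a cone (48 mm wide at z = 48 mm, 32 at 80), then the metal screw base: cylinder 27 mm across, z = 80 to 106. At first it leans about 25 degrees in its blue cup, towards the robot (up to 25 degrees to either side), screw base clear outside the rim.
- white_cup: blue open round cup fixed to the bench, in which the white bulb leans: 70 mm outside diameter, rim 60 mm above the bench, wall 3 mm, floor 4 mm thick. Origin at the centre of its underside, z up; the bulb's globe is inside and its cone rests on the rim at the cup's -x side. The amber bulb has an identical cup.
- amber_bulb: 80 g light bulb, 110 mm long, amber. Origin at the tip of the round end, z along its axis to the screw base. Globe 60 mm across (spherical end), then a cone (48 mm wide at z = 48 mm, 32 at 80), then the metal screw base: cylinder 27 mm across, z = 80 to 106. A bystander, leaning likewise in another blue cup.
- ring_stand: pale wooden ring fixed to the bench, 68 mm outside and 44 mm inside diameter, 30 mm high, hole upright and right through. Origin at the centre of its underside, z up. A bulb stood in it rests on the upper inner edge, the tip of its round end on the axis 20 mm above the bench, and stays at the angle at which it is let go.
Things that resemble listed ones, but are neither listed nor needed, are in the scene too. Several things have the shape of the ring_stand; the one meant has the colours described above. What is shaped like the white_bulb but red is not meant.

How it is judged (in metres and radians):
On the way:
1. the white bulb is brought down into the ring while still in the gripper, its round end over the hole and less than 15 mm above its seat (horizontal distance between white_bulb and ring_stand below 0.02 m and z of white_bulb in the frame of ring_stand below 0.035 m and contact force between the fingers and white_bulb above 0.3 N), for 0.1 s.
At the end, for the whole second after the job is handed in: The white bulb stands in the wooden ring, let go and at rest: the tip of its round end within 15 mm of the ring's axis and 13 to 28 mm above the bench, its axis within 15 degrees of vertical, screw base up; the amber bulb is within 30 mm of where it was (horizontal distance between white_bulb and ring_stand below 0.015 m and z of white_bulb in the frame of ring_stand between 0.013 and 0.028 m and angle between white_bulb's own z axis and vertical below 0.26 rad and linear speed of white_bulb below 0.03 m/s and angular speed of white_bulb below 0.3 rad/s and contact force between the fingers and white_bulb below 0.1 N and distance of amber_bulb from where it was at the start of the episode below 0.03 m); the robot touches nothing.
It fails at once if the amber bulb is shifted by more than 30 mm (distance of amber_bulb from where it was at the start of the episode above 0.03 m).
It also fails if it takes over 38 s, if anything falls off the work surface, if the arm or the gripper's body presses on something with over 40 N, if the wrist force passes 120 N, or if a joint passes its speed limit or range.

### The arm

A 6-joint arm with a two-finger parallel gripper is mounted at the origin on the work surface. World frame = base frame: x ahead of the robot, y to its left, z up, the work surface at z = 0. Lengths are in m, angles in degrees, forces in N, time in s.
With the tool pointing down it reaches from about 0.3 to 0.85 m from the base axis. Payload 4.2 kg.
Tool frame: the origin (TCP) lies on the centre line of the jaws, within the pads' length; the fingertips stand 22 mm ahead of it and the grasp point (between the pads) lies 3 mm ahead of it (ctrl.tips_ahead is the z of the fingertips in the tool frame, in m); z points along the fingers, y is the line along which they close (so a half turn about z gives the same grasp; the last joint's range is limited). The gripper opens to 91 mm and grips with 3 to 60 N. Pads are 32 mm wide; open, the fingers measure 118 mm over their backs; the gripper's body (76 mm by 178 mm) begins 60 mm behind the grasp point.
Start: joints at [73.453, 18.312, 89.639, -0, 72.044, -1.146], TCP at [0.153, 0.554, 0.236] pointing down, gripper open.
Joint ranges: [-177.97, 177.97], [-48.28, 115.42], [12.27, 149.76], [-77.06, 257.06], [2.81, 150.46], [-146.56, 146.56]. Speed limits (degrees/s): [147.25, 147.25, 180, 180, 180, 180].

### API

Orientations are given as a 3x3 rotation matrix whose columns are the frame's x, y, z axes.
In Python, from cell import ctrl gives the robot as it stands.
- The arm moves only by the tool drive_tool, never from a script. Its argument "moves" is a list of rows, each an object of numbers: "grip": the closure, from -1 (fully open) to 1 (shut), so that 0 is half open; "dx", "dy", "dz": the shift along the tool's x, y, z in units of 30 mm (1.0 is 30 mm); "yaw": the turn about the tool's z in units of 8 degrees (1.0 is 8 degrees). A call has exactly 5 rows; each row shifts and turns the commanded pose from where the row before left it, along the tool's axes as they then stand; what a row does not reach is not made up. A row lasts 1/10 s, in which the tool goes at most 50 mm and 8.59 degrees, less where a joint would pass 70% of its speed; a pose out of reach is approached as far as the arm can. A call is refused whole if a number of a shift passes 1 or a number of a turn 1, either way. A call with a gripper value outside its range is refused whole. The fingers move at their own pace and stop on an object; "force" is the grip in N (left out, the last holds). Time passes only in rows, so rows that do not move let the fingers close, or fill a call up. It gives the time, the measured TCP pose, the force, the opening and the grip force at its end, in the units of the state.
- ctrl.sense(): the state, without advancing time (a new reading comes with each control period).
- ctrl.capture(name): name is "scene" or "side" or "wrist"; returns the picture (400x640x3 uint8, blue, green, red); there is no depth.
- ctrl.calibration(name): a dict with "fx", "fy", "cx", "cy" (pixels), "eye" and "attitude" of the camera in the world. Camera axes: x right, y up, looking along -z (the intrinsics and any distortion apply to the point x, -y, -z); pixel columns grow to the right and rows downward; lengths in m; the calibration is good to about 2 mm. A picture is of the moment at which its call begins: read the wrist's pose just before it. calibration takes no time and is no camera call; for the wrist camera it gives the pose at the moment of the call.
- ctrl.close_job(): hands the job in; it is judged then, once.
The state is a dict: "clock": time; "joints": joint angles; "qd": joint speeds; "effort": joint torques, N m; "tcp_pos": TCP position; "eef_rot": TCP orientation; "contact_force": force on the tool from outside, world axes, zero at the start; "torque": the same for the moment, N m; "finger_gap": finger opening in m; "grip_force": force on a finger pad.
Only numpy, scipy, OpenCV 4.12 (cv2) and the standard library are available. Lean on these libraries where they do the work, as an engineer would, in place of code of your own. Each camera call takes 0.05 s, during which the arm holds its last target. There are 200 camera calls.

## Working session

There is one attempt and no reset: what is moved stays moved. The work goes in short steps, Python scripts to look and compute and a tool call to move; the robot and the scene stay as the last step left them, time stands still between calls to the robot, and variables do not carry over. Pictures are saved under pics/ and viewed, at most 10 in all, crops included, and the job is handed in when it is done.

Besides the shell and the picture viewer there is one more tool, called after "Request:" as name([rows], argument=value, ...), one row to a line, values as JSON. drive_tool: Moves the arm, as the interface text tells. Its arguments: {"type":"object","properties":{"moves":{"type":"array"},"force":{"type":"number"}},"required":["moves"]}

```bash
ls; mkdir -p pics; python3 - <<'E'
from cell import ctrl
import cv2,numpy as np
for n in("scene","side"):
    i=ctrl.capture(n); cv2.imwrite(f"pics/{n}0.png",i)
    print(n,ctrl.calibration(n))
print(ctrl.calibration("wrist")); s=ctrl.sense();print(s["clock"],s["tcp_pos"],s["eef_rot"],s["finger_gap"])
a=np.vstack([cv2.imread("pics/scene0.png"),cv2.imread("pics/side0.png")])
E
```

```text
pics
scene {'fx': 489.1929480568494, 'fy': 489.1929480568494, 'cx': 318.94095440772696, 'cy': 196.95251895045212, 'eye': array([ 1.25907017, -0.11540933,  0.83846868]), 'attitude': array([[ 0.13622323, -0.76258146,  0.63238655],
       [ 0.99064956,  0.10000507, -0.09280317],
       [ 0.00752812,  0.6391154 ,  0.76907401]])}
side {'fx': 389.5765415236778, 'fy': 389.5765415236778, 'cx': 321.6639281536514, 'cy': 203.95621308841896, 'eye': array([0.21518286, 0.45351211, 0.51220999]), 'attitude': array([[-0.81026041,  0.32901879, -0.48499969],
       [-0.58565748, -0.4856035 ,  0.64899504],
       [-0.02198598,  0.80989869,  0.5861576 ]])}
{'fx': 318.20867977237947, 'fy': 318.20867977237947, 'cx': 320.8521056753027, 'cy': 198.87788245875416, 'eye': array([0.08755362, 0.57140841, 0.38332841]), 'attitude': array([[ 0.26610157, -0.93634413, -0.22901882],
       [ 0.96394054,  0.257759  ,  0.06617346],
       [-0.00292947, -0.23836939,  0.97117015]])}
0.1 [0.15258162 0.55397658 0.23524031] [[-9.64093098e-01  2.65564168e-01 -4.13944948e-04]
 [ 2.65564490e-01  9.64092034e-01 -1.43264066e-03]
 [ 1.86230009e-05 -1.49112805e-03 -9.99998888e-01]] 0.09122965523636625
```

View pics/scene0.png

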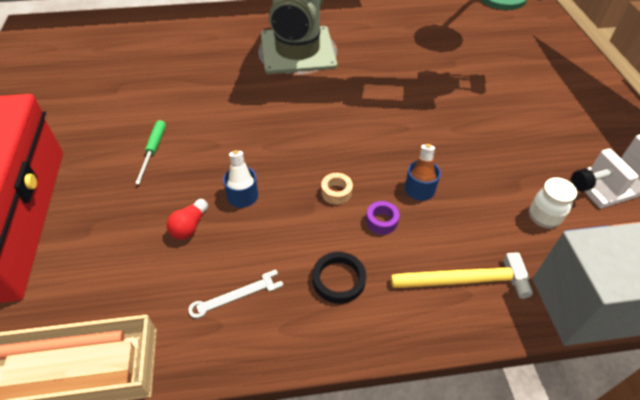

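View pics/side0.png

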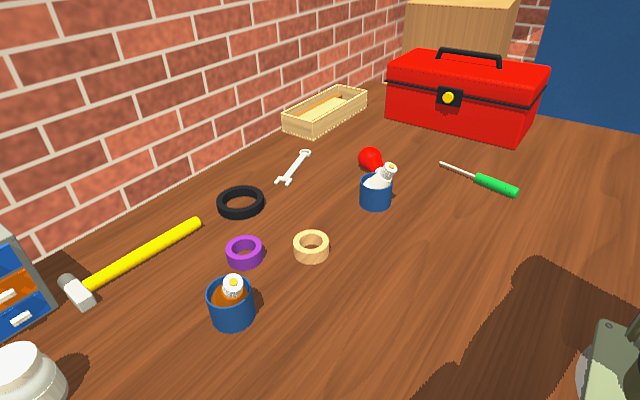

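Scene: white bulb's base is at about (237,157), its cup (241,188), the wooden ring (337,186), amber bulb (424,175). Side: white base is at (388,170), cup (375,192), ring (311,244). I'll enlarge these for a finer reading.

```bash
python3 - <<'E'
import cv2,numpy as np
a=cv2.imread("pics/scene0.png");b=cv2.imread("pics/side0.png")
f=lambda i,x,y:cv2.resize(i[y:y+75,x:x+100],None,fx=4,fy=4,interpolation=cv2.INTER_CUBIC)
o=np.vstack([np.hstack([f(a,200,140),f(a,290,150)]),np.hstack([f(b,330,145),f(b,265,205)])])
cv2.imwrite("pics/crop.png",o)
E
```

```text
(no output)
```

View pics/crop.png

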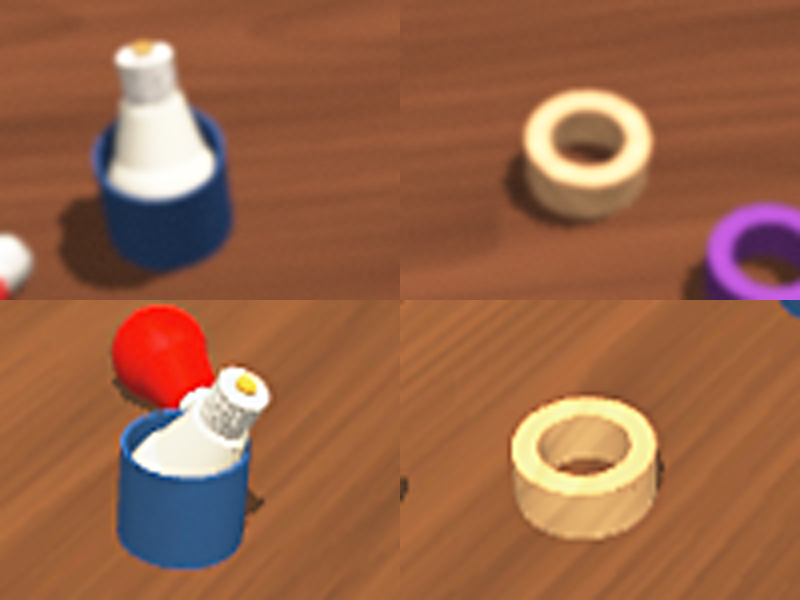

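The crops show the bulb's contact at scene (236,151.5) and side (391.5,166). The cup rim centre is at scene (240.2,177.5) and side (376.1,181.5). The ring's top centre is at scene (337,184.7) and side (311.1,241.2).

```bash
cat > h.py <<'E'
import numpy as np
from cell import ctrl
def ray(c,p):
    d=np.array(c["attitude"])@[(p[0]-c["cx"])/c["fx"],-(p[1]-c["cy"])/c["fy"],-1]
    return np.array(c["eye"]),d/np.linalg.norm(d)
def tri(*cp):
    A=0;b=0;R=[ray(c,p) for c,p in cp]
    for e,d in R:
        P=np.eye(3)-np.outer(d,d);A=A+P;b=b+P@e
    x=np.linalg.solve(A,b)
    return x,[np.linalg.norm((np.eye(3)-np.outer(d,d))@(x-e)) for e,d in R]
def proj(c,X):
    q=np.array(c["attitude"]).T@(np.array(X)-c["eye"])
    return np.array([c["cx"]+c["fx"]*q[0]/-q[2],c["cy"]+c["fy"]*q[1]/q[2]])
E
python3 - <<'E'
from h import *
np.set_printoptions(precision=4,suppress=True)
a,b=ctrl.calibration("scene"),ctrl.calibration("side")
for n,p,q in(("tip",(236,151.5),(391.5,166)),("cup",(240.2,177.5),(376.1,181.5)),("ring",(337,184.7),(311.1,241.2)),("amber",(428,147),(233.5,281))):
    print(n,*tri((a,p),(b,q)))
E
```

```text
tip [ 0.5107 -0.1833  0.1059] [np.float64(2.1258559070650454e-05), np.float64(2.1258559070581813e-05)]
cup [ 0.542  -0.1811  0.0584] [np.float64(6.680886512763048e-05), np.float64(6.680886512768221e-05)]
ring [0.5626 0.026  0.0282] [np.float64(0.000769537107573736), np.float64(0.0007695371075738153)]
amber [0.5476 0.2227 0.1041] [np.float64(0.0007093319169480718), np.float64(0.0007093319169481207)]
```

The heights fit (rim 58 vs 60 mm, ring 28 vs 30 mm, bulb contact about as expected). The tool stays vertical, so the plan is to close the jaws in the lean plane (along x). The flat pads then right the bulb in its cup.

Request:
drive_tool([
  {"yaw": 0.93,"grip": -1},
  {"yaw": 0.93,"grip": -1},
  {"yaw": 0.93,"grip": -1},
  {"yaw": 0.93,"grip": -1},
  {"yaw": 0.93,"grip": -1},
], force=10)

```text
schema error: expected keys grip, dx, dy, dz, yaw
```

Request:
drive_tool([
  {"yaw": 0.93,"grip": -1},
  {"yaw": 0.93,"grip": -1},
  {"yaw": 0.93,"grip": -1},
  {"yaw": 0.93,"grip": -1},
  {"yaw": 0.95,"grip": -1},
])

```text
schema error: expected keys grip, dx, dy, dz, yaw
```

Request:
drive_tool([
  {"grip": -1,"dx": 0,"dy": 0,"dz": 0,"yaw": 0.93},
  {"grip": -1,"dx": 0,"dy": 0,"dz": 0,"yaw": 0.93},
  {"grip": -1,"dx": 0,"dy": 0,"dz": 0,"yaw": 0.93},
  {"grip": -1,"dx": 0,"dy": 0,"dz": 0,"yaw": 0.93},
  {"grip": -1,"dx": 0,"dy": 0,"dz": 0,"yaw": 0.93},
], force=10)

```text
clock: 0.6
tcp_pos: [0.1526, 0.5541, 0.2354]
eef_rot: [[-0.603, 0.798, -0.0], [0.798, 0.603, -0.001], [-0.001, -0.001, -1.0]]
contact_force: [0.5, -0.3, 0.8]
finger_gap: 0.0912
grip_force: 0.0
```

Request:
drive_tool([
  {"grip": -1,"dx": 0,"dy": 0,"dz": 0,"yaw": 0.93},
  {"grip": -1,"dx": 0,"dy": 0,"dz": 0,"yaw": 0.93},
  {"grip": -1,"dx": 0,"dy": 0,"dz": 0,"yaw": 0.93},
  {"grip": -1,"dx": 0,"dy": 0,"dz": 0,"yaw": 0.93},
  {"grip": -1,"dx": 0,"dy": 0,"dz": 0,"yaw": 0.95},
])

```text
clock: 1.1
tcp_pos: [0.1526, 0.5541, 0.2355]
eef_rot: [[0.005, 1.0, -0.0], [1.0, -0.005, -0.001], [-0.001, -0.0, -1.0]]
contact_force: [1.0, 0.0, 0.0]
finger_gap: 0.091
grip_force: 0.0
```

Request:
drive_tool([
  {"grip": -1,"dx": -0.98,"dy": 0.49,"dz": 0,"yaw": 0},
  {"grip": -1,"dx": -0.98,"dy": 0.49,"dz": 0,"yaw": 0},
  {"grip": -1,"dx": -0.98,"dy": 0.49,"dz": 0,"yaw": 0},
  {"grip": -1,"dx": -0.98,"dy": 0.49,"dz": 0,"yaw": 0},
  {"grip": -1,"dx": -0.98,"dy": 0.49,"dz": 0,"yaw": 0},
])

```text
clock: 1.6
tcp_pos: [0.2265, 0.406, 0.2356]
eef_rot: [[-0.001, 1.0, -0.0], [1.0, 0.001, -0.001], [-0.001, -0.0, -1.0]]
contact_force: [0.9, -0.0, -0.3]
finger_gap: 0.0912
grip_force: 0.0
```

Request:
drive_tool([
  {"grip": -1,"dx": -0.98,"dy": 0.49,"dz": 0,"yaw": 0},
  {"grip": -1,"dx": -0.98,"dy": 0.49,"dz": 0,"yaw": 0},
  {"grip": -1,"dx": -0.98,"dy": 0.49,"dz": 0,"yaw": 0},
  {"grip": -1,"dx": -0.98,"dy": 0.49,"dz": 0,"yaw": 0},
  {"grip": -1,"dx": -0.98,"dy": 0.49,"dz": 0,"yaw": 0},
])

```text
clock: 2.1
tcp_pos: [0.3001, 0.2591, 0.2357]
eef_rot: [[-0.001, 1.0, -0.0], [1.0, 0.001, -0.0], [-0.0, -0.0, -1.0]]
contact_force: [1.1, 0.4, -0.0]
finger_gap: 0.091
grip_force: 0.0
```

Request:
drive_tool([
  {"grip": -1,"dx": -0.98,"dy": 0.49,"dz": 0,"yaw": 0},
  {"grip": -1,"dx": -0.98,"dy": 0.49,"dz": 0,"yaw": 0},
  {"grip": -1,"dx": -0.98,"dy": 0.49,"dz": 0,"yaw": 0},
  {"grip": -1,"dx": -0.98,"dy": 0.49,"dz": 0,"yaw": 0},
  {"grip": -1,"dx": -0.98,"dy": 0.49,"dz": 0,"yaw": 0},
])

```text
clock: 2.6
tcp_pos: [0.3737, 0.1122, 0.2358]
eef_rot: [[-0.001, 1.0, -0.0], [1.0, 0.001, 0.0], [0.0, -0.0, -1.0]]
contact_force: [0.3, 0.2, 0.2]
finger_gap: 0.0915
grip_force: 0.0
```

Request:
drive_tool([
  {"grip": -1,"dx": -0.98,"dy": 0.49,"dz": 0,"yaw": 0},
  {"grip": -1,"dx": -0.98,"dy": 0.49,"dz": 0,"yaw": 0},
  {"grip": -1,"dx": -0.98,"dy": 0.49,"dz": 0,"yaw": 0},
  {"grip": -1,"dx": -0.98,"dy": 0.49,"dz": 0,"yaw": 0},
  {"grip": -1,"dx": -0.98,"dy": 0.49,"dz": 0,"yaw": 0},
])

```text
clock: 3.1
tcp_pos: [0.4473, -0.0348, 0.2357]
eef_rot: [[-0.0, 1.0, -0.001], [1.0, 0.0, 0.0], [0.0, -0.001, -1.0]]
contact_force: [0.1, 0.8, -0.0]
finger_gap: 0.0909
grip_force: 0.0
```

Request:
drive_tool([
  {"grip": -1,"dx": -0.98,"dy": 0.49,"dz": 0,"yaw": 0},
  {"grip": -1,"dx": -0.98,"dy": 0.49,"dz": 0,"yaw": 0},
  {"grip": -1,"dx": -0.98,"dy": 0.49,"dz": 0,"yaw": 0},
  {"grip": -1,"dx": -0.98,"dy": 0.49,"dz": 0,"yaw": 0},
  {"grip": -1,"dx": 0,"dy": 0,"dz": 0,"yaw": 0},
])

```text
clock: 3.6
tcp_pos: [0.5073, -0.154, 0.2351]
eef_rot: [[0.002, 1.0, 0.0], [1.0, -0.002, -0.001], [-0.001, 0.0, -1.0]]
contact_force: [-0.6, 0.3, -0.1]
finger_gap: 0.0913
grip_force: 0.0
```

```bash
python3 - <<'E'
from h import *
import cv2
s=ctrl.sense();c=ctrl.calibration("wrist");i=ctrl.capture("wrist")
cv2.imwrite("pics/w1.png",i)
print(s["clock"],s["tcp_pos"],s["eef_rot"],s["joints"]);print(c)
for p in((0.5107,-.1833,.1059),(.542,-.1811,.06),(.5626,.026,.03)): print(proj(c,p))
E
```

```text
3.6 [ 0.50734869 -0.15402589  0.23514012] [[ 2.47558638e-03  9.99996919e-01  1.85144072e-04]
 [ 9.99996333e-01 -2.47538153e-03 -1.09861004e-03]
 [-1.09814835e-03  1.87863097e-04 -9.99999379e-01]] [-1.80971077e+01  1.42952593e+01  9.55061995e+01 -6.01009288e-02
  7.01689153e+01 -1.79348982e+01]
{'fx': 318.20867977237947, 'fy': 318.20867977237947, 'cx': 320.8521056753027, 'cy': 198.87788245875416, 'eye': array([ 0.50671022, -0.08765071,  0.38318796]), 'attitude': array([[ 9.99995467e-01,  2.92693878e-03,  7.06402534e-04],
       [-3.01091808e-03,  9.70614353e-01,  2.40621510e-01],
       [ 1.86399902e-05, -2.40622546e-01,  9.70618766e-01]])}
[325.50573621 227.31120232]
[354.51853391 211.02641987]
[376.88308809   1.69307285]
```

View pics/w1.png

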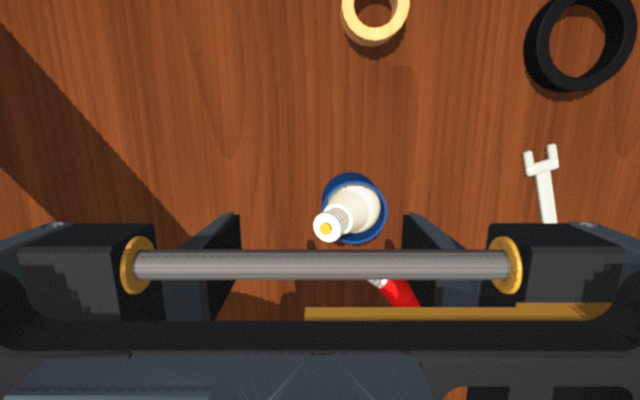

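The wrist view shows the bulb contact at (326,229), the cup rim centre near (354,209) and the ring near (376,10). All are within about 2 px of the prediction. Descending now.

Request:
drive_tool([
  {"grip": -1,"dx": -0.97,"dy": 0.6,"dz": 0,"yaw": 0},
  {"grip": -1,"dx": 0,"dy": 0,"dz": 1,"yaw": 0},
  {"grip": -1,"dx": 0,"dy": 0,"dz": 1,"yaw": 0},
  {"grip": -1,"dx": 0,"dy": 0,"dz": 1,"yaw": 0},
  {"grip": -1,"dx": 0,"dy": 0,"dz": 0.8,"yaw": 0},
])

```text
clock: 4.15
tcp_pos: [0.5227, -0.1787, 0.1202]
eef_rot: [[-0.001, 1.0, -0.002], [1.0, 0.001, 0.001], [0.001, -0.002, -1.0]]
contact_force: [0.4, 0.5, 0.0]
finger_gap: 0.0916
grip_force: 0.0
```

Request:
drive_tool([
  {"grip": -0.5,"dx": 0,"dy": 0,"dz": 0.37,"yaw": 0},
  {"grip": -0.2,"dx": 0,"dy": 0,"dz": 0,"yaw": 0},
  {"grip": 0,"dx": 0,"dy": 0,"dz": 0,"yaw": 0},
  {"grip": 0,"dx": 0,"dy": 0,"dz": 0,"yaw": 0},
  {"grip": 0,"dx": 0,"dy": 0,"dz": 0,"yaw": 0},
])

```text
clock: 4.65
tcp_pos: [0.5247, -0.1802, 0.1121]
eef_rot: [[-0.001, 1.0, 0.002], [1.0, 0.001, -0.001], [-0.001, 0.002, -1.0]]
contact_force: [-0.0, -0.5, 0.4]
finger_gap: 0.0544
grip_force: 0.0
```

Request:
drive_tool([
  {"grip": 0.05,"dx": -0.1,"dy": 0.12,"dz": 0.05,"yaw": 0},
  {"grip": 0.1,"dx": 0,"dy": 0.12,"dz": 0,"yaw": 0},
  {"grip": 0.15,"dx": 0,"dy": 0.12,"dz": 0,"yaw": 0},
  {"grip": 0.2,"dx": 0,"dy": 0.12,"dz": 0,"yaw": 0},
  {"grip": 0.25,"dx": 0,"dy": 0.1,"dz": 0,"yaw": 0},
])

```text
clock: 5.15
tcp_pos: [0.5334, -0.1827, 0.11]
eef_rot: [[-0.002, 1.0, -0.019], [1.0, 0.002, 0.002], [0.002, -0.019, -1.0]]
contact_force: [-19.2, -0.4, 18.8]
finger_gap: 0.0539
grip_force: 10.0
```

Request:
drive_tool([
  {"grip": 0.3,"dx": 0,"dy": 0,"dz": 0,"yaw": 0},
  {"grip": 0.35,"dx": 0,"dy": 0,"dz": 0,"yaw": 0},
  {"grip": 0.5,"dx": 0,"dy": 0,"dz": 0,"yaw": 0},
  {"grip": 0.7,"dx": 0,"dy": 0,"dz": 0,"yaw": 0},
  {"grip": 0.8,"dx": 0,"dy": 0,"dz": 0,"yaw": 0},
])

```text
clock: 5.65
tcp_pos: [0.5423, -0.1834, 0.1097]
eef_rot: [[-0.001, 1.0, 0.002], [1.0, 0.001, -0.0], [-0.0, 0.002, -1.0]]
contact_force: [-0.1, 0.3, 2.0]
finger_gap: 0.0266
grip_force: 9.9
```

```bash
python3 - <<'E'
from h import *
import cv2
f=lambda i,x,y:cv2.resize(i[y:y+75,x:x+100],None,fx=4,fy=4,interpolation=cv2.INTER_CUBIC)
a=ctrl.capture("side");b=ctrl.capture("scene")
cv2.imwrite("pics/g1.png",np.hstack([f(a,330,135),f(b,195,120)]))
s=ctrl.sense();print(s["tcp_pos"],s["finger_gap"],s["grip_force"],s["contact_force"])
E
```

```text
[ 0.54224397 -0.18328413  0.10966807] 0.026815365738449358 9.929332584142685 [-0.49326199 -0.35035354  1.98357489]
```

View pics/g1.png

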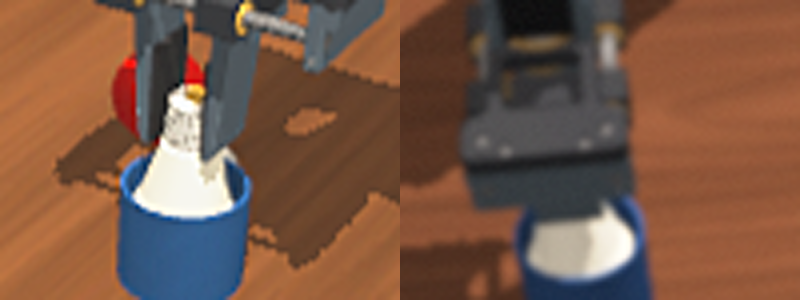

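The crop shows the bulb upright in its cup (globe centred, base between the pads), and the gap of 26.8 mm matches the 27 mm base. Next I lift it and carry it over the ring.

Request:
drive_tool([
  {"grip": 0.9,"dx": 0,"dy": 0,"dz": 0,"yaw": 0},
  {"grip": 0.9,"dx": 0,"dy": 0,"dz": -0.4,"yaw": 0},
  {"grip": 0.9,"dx": 0,"dy": 0,"dz": -0.8,"yaw": 0},
  {"grip": 0.9,"dx": 0,"dy": 0,"dz": -0.9,"yaw": 0},
  {"grip": 0.9,"dx": 0,"dy": 0,"dz": -0.9,"yaw": 0},
], force=20)

```text
clock: 6.25
tcp_pos: [0.5412, -0.1829, 0.2004]
eef_rot: [[-0.001, 1.0, -0.001], [1.0, 0.001, 0.001], [0.001, -0.001, -1.0]]
contact_force: [0.7, -0.1, -1.3]
finger_gap: 0.0265
grip_force: 19.9
```

Request:
drive_tool([
  {"grip": 0.9,"dx": 0.2,"dy": 0,"dz": 0,"yaw": 0},
  {"grip": 0.9,"dx": 0.5,"dy": 0.1,"dz": 0,"yaw": 0},
  {"grip": 0.9,"dx": 0.8,"dy": 0.1,"dz": 0,"yaw": 0},
  {"grip": 0.9,"dx": 0.9,"dy": 0.1,"dz": 0,"yaw": 0},
  {"grip": 0.9,"dx": 0.9,"dy": 0.1,"dz": 0,"yaw": 0},
])

```text
clock: 6.75
tcp_pos: [0.5523, -0.0818, 0.1973]
eef_rot: [[-0.001, 1.0, -0.004], [1.0, 0.001, 0.001], [0.001, -0.004, -1.0]]
contact_force: [0.2, 0.1, -0.6]
finger_gap: 0.0265
grip_force: 19.9
```

Request:
drive_tool([
  {"grip": 0.9,"dx": 0.9,"dy": 0.1,"dz": 0,"yaw": 0},
  {"grip": 0.9,"dx": 0.9,"dy": 0.1,"dz": 0,"yaw": 0},
  {"grip": 0.9,"dx": 0.8,"dy": 0.08,"dz": 0,"yaw": 0},
  {"grip": 0.9,"dx": 0.6,"dy": 0,"dz": 0,"yaw": 0},
  {"grip": 0.9,"dx": 0.48,"dy": 0,"dz": 0,"yaw": 0},
])

```text
clock: 7.25
tcp_pos: [0.5604, 0.0286, 0.1974]
eef_rot: [[-0.002, 1.0, -0.004], [1.0, 0.002, 0.0], [0.0, -0.004, -1.0]]
contact_force: [-0.4, -0.0, -0.6]
finger_gap: 0.0268
grip_force: 19.9
```

Request:
drive_tool([
  {"grip": 0.9,"dx": 0,"dy": 0,"dz": 0,"yaw": 0},
  {"grip": 0.9,"dx": 0,"dy": 0,"dz": 0.6,"yaw": 0},
  {"grip": 0.9,"dx": 0,"dy": 0,"dz": 0.6,"yaw": 0},
  {"grip": 0.9,"dx": 0,"dy": 0,"dz": 0,"yaw": 0},
  {"grip": 0.9,"dx": 0,"dy": 0,"dz": 0,"yaw": 0},
])

```text
clock: 7.75
tcp_pos: [0.5615, 0.0259, 0.1631]
eef_rot: [[-0.0, 1.0, -0.001], [1.0, 0.0, -0.0], [-0.0, -0.001, -1.0]]
contact_force: [0.3, 0.3, -0.7]
finger_gap: 0.0264
grip_force: 19.9
```

```bash
python3 - <<'E'
from h import *
import cv2
f=lambda i,x,y:cv2.resize(i[y:y+100,x:x+100],None,fx=4,fy=4,interpolation=cv2.INTER_CUBIC)
s=ctrl.sense();print(s["clock"],s["tcp_pos"],s["finger_gap"],s["grip_force"],s["contact_force"])
a=ctrl.capture("side");b=ctrl.capture("scene")
cv2.imwrite("pics/r1.png",np.hstack([f(a,265,170),f(b,290,115)]))
E
```

```text
7.75 [0.56148414 0.02587158 0.16312312] 0.02638477802070333 19.85637903213501 [ 0.31648665  0.27229477 -0.74106961]
```

View pics/r1.png

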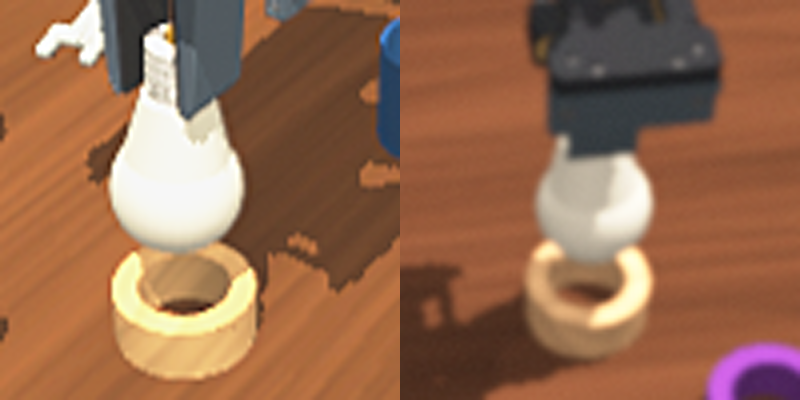

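The crops show the bulb hanging upright just above the ring, with the globe centre at side (309,216.8) and scene (338.5,166.2). I'll check the offset to the ring.

```bash
python3 - <<'E'
from h import *
a,b=ctrl.calibration("scene"),ctrl.calibration("side")
print(tri((a,(338.5,166.2)),(b,(309,216.8))))
E
```

```text
(array([0.56284235, 0.02743364, 0.0870763 ]), [np.float64(0.0002747466928004908), np.float64(0.0002747466928005787)])
```

Request:
drive_tool([
  {"grip": 0.9,"dx": -0.04,"dy": 0,"dz": 0.4,"yaw": 0},
  {"grip": 0.9,"dx": 0,"dy": 0,"dz": 0.4,"yaw": 0},
  {"grip": 0.9,"dx": 0,"dy": 0,"dz": 0.25,"yaw": 0},
  {"grip": 0.9,"dx": 0,"dy": 0,"dz": 0,"yaw": 0},
  {"grip": 0.9,"dx": 0,"dy": 0,"dz": 0,"yaw": 0},
])

```text
clock: 8.35
tcp_pos: [0.5616, 0.0252, 0.1315]
eef_rot: [[-0.001, 1.0, -0.001], [1.0, 0.001, 0.0], [0.0, -0.001, -1.0]]
contact_force: [0.1, 0.4, -0.3]
finger_gap: 0.0265
grip_force: 19.9
```

Request:
drive_tool([
  {"grip": 0.9,"dx": 0,"dy": 0,"dz": 0.05,"yaw": 0},
  {"grip": 0.9,"dx": 0,"dy": 0,"dz": 0.05,"yaw": 0},
  {"grip": 0.9,"dx": 0,"dy": 0,"dz": 0,"yaw": 0},
  {"grip": 0.9,"dx": 0,"dy": 0,"dz": 0,"yaw": 0},
  {"grip": 0.9,"dx": 0,"dy": 0,"dz": 0,"yaw": 0},
])

```text
clock: 8.85
tcp_pos: [0.5618, 0.0252, 0.129]
eef_rot: [[-0.001, 1.0, 0.0], [1.0, 0.001, 0.0], [0.0, 0.0, -1.0]]
contact_force: [-0.7, -0.8, -1.1]
finger_gap: 0.0265
grip_force: 19.9
```

Not in contact yet; lower a little more in small steps.

Request:
drive_tool([
  {"grip": 0.9,"dx": 0,"dy": 0,"dz": 0.04,"yaw": 0},
  {"grip": 0.9,"dx": 0,"dy": 0,"dz": 0.04,"yaw": 0},
  {"grip": 0.9,"dx": 0,"dy": 0,"dz": 0,"yaw": 0},
  {"grip": 0.9,"dx": 0,"dy": 0,"dz": 0,"yaw": 0},
  {"grip": 0.9,"dx": 0,"dy": 0,"dz": 0,"yaw": 0},
], force=5)

```text
clock: 9.35
tcp_pos: [0.5617, 0.0252, 0.1266]
eef_rot: [[-0.001, 1.0, 0.0], [1.0, 0.001, 0.0], [0.0, 0.0, -1.0]]
contact_force: [-0.1, -0.5, 1.4]
finger_gap: 0.0267
grip_force: 5.0
```

Request:
drive_tool([
  {"grip": 0.9,"dx": 0,"dy": 0,"dz": 0.03,"yaw": 0},
  {"grip": 0.9,"dx": 0,"dy": 0,"dz": 0.03,"yaw": 0},
  {"grip": 0.9,"dx": 0,"dy": 0,"dz": 0,"yaw": 0},
  {"grip": 0.9,"dx": 0,"dy": 0,"dz": 0,"yaw": 0},
  {"grip": 0.9,"dx": 0,"dy": 0,"dz": 0,"yaw": 0},
], force=4)

```text
clock: 9.85
tcp_pos: [0.5623, 0.0252, 0.1256]
eef_rot: [[-0.001, 1.0, 0.002], [1.0, 0.001, 0.0], [0.0, 0.002, -1.0]]
contact_force: [-0.8, 0.6, 5.7]
finger_gap: 0.0269
grip_force: 4.0
```

```bash
python3 - <<'E'
from h import *
import cv2
f=lambda i,x,y:cv2.resize(i[y:y+100,x:x+100],None,fx=4,fy=4,interpolation=cv2.INTER_CUBIC)
s=ctrl.sense();print(s["clock"],s["tcp_pos"],s["finger_gap"],s["grip_force"],s["contact_force"])
a=ctrl.capture("side");b=ctrl.capture("scene")
cv2.imwrite("pics/r2.png",np.hstack([f(a,265,170),f(b,290,115)]))
E
```

```text
9.85 [0.56229782 0.02518841 0.12561571] 0.02689294769663979 4.015044271945953 [-0.79219191  0.59494066  5.65813498]
```

View pics/r2.png

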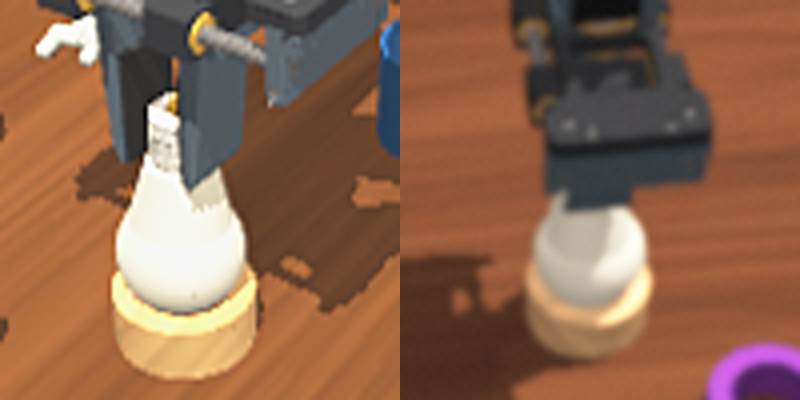

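The globe sits centred in the ring (side (310,234), scene (338,178)), with 5.7 N of support. Opening slowly, then retreating upward.

Request:
drive_tool([
  {"grip": 0.35,"dx": 0,"dy": 0,"dz": 0,"yaw": 0},
  {"grip": 0.2,"dx": 0,"dy": 0,"dz": 0,"yaw": 0},
  {"grip": -0.1,"dx": 0,"dy": 0,"dz": 0,"yaw": 0},
  {"grip": -0.4,"dx": 0,"dy": 0,"dz": 0,"yaw": 0},
  {"grip": -0.7,"dx": 0,"dy": 0,"dz": 0,"yaw": 0},
])

```text
clock: 10.45
tcp_pos: [0.5616, 0.0252, 0.1244]
eef_rot: [[-0.001, 1.0, -0.0], [1.0, 0.001, 0.0], [0.0, -0.0, -1.0]]
contact_force: [1.4, -1.1, 0.1]
finger_gap: 0.0579
grip_force: 0.0
```

Request:
drive_tool([
  {"grip": -0.7,"dx": 0,"dy": 0,"dz": 0,"yaw": 0},
  {"grip": -0.7,"dx": 0,"dy": 0,"dz": -0.5,"yaw": 0},
  {"grip": -0.7,"dx": 0,"dy": 0,"dz": -1,"yaw": 0},
  {"grip": -0.7,"dx": 0,"dy": 0,"dz": -1,"yaw": 0},
  {"grip": -0.7,"dx": 0,"dy": 0,"dz": -1,"yaw": 0},
])

```text
clock: 10.95
tcp_pos: [0.5615, 0.0251, 0.2307]
eef_rot: [[-0.001, 1.0, -0.0], [1.0, 0.001, 0.0], [0.0, -0.0, -1.0]]
contact_force: [1.4, 0.0, 0.1]
finger_gap: 0.0777
grip_force: 0.0
```

Request:
drive_tool([
  {"grip": -0.7,"dx": 0,"dy": 0,"dz": -0.5,"yaw": 0},
  {"grip": -0.7,"dx": 0,"dy": 0,"dz": 0,"yaw": 0},
  {"grip": -0.7,"dx": 0,"dy": 0,"dz": 0,"yaw": 0},
  {"grip": -0.7,"dx": 0,"dy": 0,"dz": 0,"yaw": 0},
  {"grip": -0.7,"dx": 0,"dy": 0,"dz": 0,"yaw": 0},
])

```text
clock: 11.45
tcp_pos: [0.5611, 0.0251, 0.2432]
eef_rot: [[-0.001, 1.0, -0.003], [1.0, 0.001, 0.0], [0.0, -0.003, -1.0]]
contact_force: [-0.7, -0.2, -0.7]
finger_gap: 0.0772
grip_force: 0.0
```

```bash
python3 - <<'E'
from h import *
import cv2
f=lambda i,x,y:cv2.resize(i[y:y+100,x:x+100],None,fx=4,fy=4,interpolation=cv2.INTER_CUBIC)
s=ctrl.sense();print(s["clock"],s["tcp_pos"],s["finger_gap"],s["grip_force"],s["contact_force"])
a=ctrl.capture("side");b=ctrl.capture("scene")
cv2.imwrite("pics/r3.png",np.hstack([f(a,265,170),f(b,290,115)]))
E
```

```text
11.45 [0.56106099 0.02512724 0.24322332] 0.07715270645436706 0.0 [-0.74974797 -0.19039597 -0.66311853]
```

View pics/r3.png

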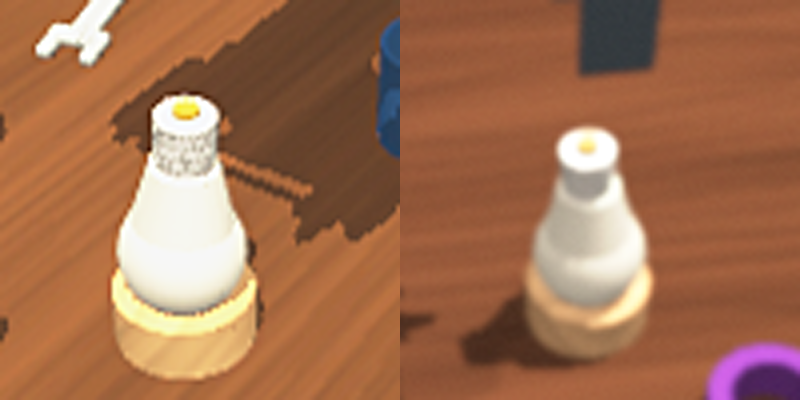

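The bulb stands upright in the ring (contact at side (311.5,197.5), scene (336.8,151.5)), and the gripper is clear above it. Handing in.

```bash
python3 -c "
from h import *
a,b=ctrl.calibration('scene'),ctrl.calibration('side')
print(tri((a,(336.8,151.5)),(b,(311.5,197.5))))
print(ctrl.close_job())"
```

```text
(array([0.55906649, 0.02279309, 0.12771402]), [np.float64(0.0004653114254117853), np.float64(0.000465311425411761)])
the job is handed in; nothing more can be done
None
```

The white bulb stands upright, screw base up, in the wooden ring: I lowered it in the gripper, let go and handed the job in at about 11.5 s; I measured a lean of 2–3 degrees, the amber bulb was not approached, and no verdict was returned.

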